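# Scrub a glass cylinder on the wash jig and hold the brush slide locked

### The job

Scrub out the glass cylinder on the wash jig: pull up the red spring plunger that locks the brush slide, and with it held up push the brush all the way to the bottom of the cylinder, draw it right back to where it started, and push it all the way in a second time. Then bring the slide to the hole marked by the green clip, let the plunger's pin drop fully home in that hole, and finish there still gripping the red knob with the pin home: do not let go. Leave the tube rack, the beaker and the bottle where they stand.

Things in the scene. Friction and masses are not known exactly. Their poses are not given: they have to be found in the camera images.
- jig: White fixed base plate with an aluminium rail (30 mm wide, top 40 mm above the table) and a clear glass cylinder lying beyond it (62 mm wide, top 100 mm up, mouth at x = 218 mm, bottom at 432). Origin on the table under the rail's first hole, where the pin starts; x along the rail towards the cylinder, z up. Holes at x = 0, 40, 80, 120 mm, each leaving the pin 2.5 mm play either way along x.
- slide (a joint): Grey brush slide's place on the rail, m along the jig's x: 0 in the first hole (start), 0.04, 0.08, 0.12 at the others; end stops -0.004 and 0.150 (brush tip at the cylinder's bottom). At 0 the bristles are half out of the mouth. 2 N friction; stays where left. Carries plunger and long brush. 70 x 40 mm, top 84 mm above the table, with a 21 mm wide collar up to 98 mm.
- slide_pin (a point): Point on the slide on the pin's axis, at the height of the rail's top (40 mm above the table); moves with the slide.
- plunger (a joint): Lift of the spring plunger, m: 0 with its 8 mm round-nosed pin fully home (9 mm deep) in a hole, 0.014 fully up. Above 0.009 the pin clears the rail and the slide can move; let down between holes it rests on the rail at 0.009. The spring pushes down with 5 N at 0, 8.5 N at 0.014.
- knob: Red upright cylindrical knob on top of the plunger, 27 mm in diameter and 32 mm high, moving with it. Origin at its centre, 121 mm above the table with the pin home; free all round and above.
- green_hole (a point): Centre of the mouth of the hole marked by the green clip, on the rail's top, 40 mm above the table. The clip is a fixed tab, 18 mm wide, sticking out 40 mm sideways from the rail (jig's -y) level with the hole, 39 mm high. A yellow and a blue one mark the other two of the holes at 40, 80, 120 mm.
- rack: White test-tube rack with capped tubes, 140 x 60 mm, 94 mm high, standing loose beside the jig on its -y side. Origin under its centre.
- beaker: Clear beaker 70 mm across, 90 mm high, standing loose on the jig's -y side. Origin under its centre.
- bottle: White bottle with blue cap, 60 mm across, 140 mm high, standing loose on the jig's -y side near the cylinder. Origin under its centre.

How it is judged:
By the outcome, as a careful person would: the job done as asked, in the order asked, and still so for the second after the job is handed in, while the arm keeps its last pose, push and grip.
It also fails if it takes over 48 s, if anything falls off the work surface, if the arm or the gripper's body presses on something with over 40 N, if the wrist force passes 120 N, or if a joint passes its speed limit or range.

### The arm

A 6-joint arm with a two-finger parallel gripper is mounted at the origin on the work surface. World frame = base frame: x ahead of the robot, y to its left, z up, the work surface at z = 0. Lengths are in m, angles in rad, forces in N, time in s.
With the tool pointing down it reaches from about 0.225 to 0.875 m from the base axis. Payload 3.4 kg.
Tool frame: the origin (TCP) lies at the very end of the fingers, on their centre line; the grasp point (between the pads) lies 19 mm behind it; z points along the fingers, y is the line along which they close (so a half turn about z gives the same grasp; the last joint's range is limited). The gripper opens to 85 mm and grips with 20 to 120 N. Pads are 22 mm wide; open, the fingers measure 114 mm over their backs; the gripper's body (76 mm by 85 mm) begins 54 mm behind the grasp point. The pads swing forward as they close: fully open they stand 13 mm farther back than shut.
Start: joints at [1.068, 0.276, 1.505, -0, 1.361, -0.121], TCP at [0.214, 0.534, 0.193] pointing down, gripper open.
Joint ranges: [-2.89, 2.89], [-0.75, 2.08], [0.22, 2.7], [-1.18, 4.32], [0.11, 2.71], [-2.7, 2.7]. Speed limits (rad/s): [2.57, 2.57, 3.14, 3.14, 3.14, 3.14].

### API

Orientations are given as a unit quaternion [w, x, y, z].
In Python, from rig import get_state, optics, sign_off gives the robot as it stands.
- The arm moves only by the tool send_rows, never from a script. Its argument "increments" is a list of rows, each an object with "gripper": the gripper's target within -1 to 1 (shut at 1, half-way at 0, fully open at -1); "linear": the shift along the world's x, y, z in m, a list of three; "delta_rot": the turn, a rotation vector about the world's x, y, z in rad, a list of three. In form: [{"gripper": gripper, "linear": [dx, dy, dz], "delta_rot": [rx, ry, rz]}, ...]. A call has 1 to 8 rows; each row is the pose to reach, as a shift and turn from the pose commanded when the call began; what a row does not reach only later rows make up. A row lasts 1/10 s, in which the tool goes at most 50 mm and 8.59 degrees, less where a joint would pass 70% of its speed; a pose out of reach is approached as far as the arm can. A call with a gripper value outside its range is refused whole. The fingers move at their own pace and stop on an object; "newtons" is the grip in N (left out, the last holds). Time passes only in rows, so rows that repeat a pose let the fingers close. It gives the time, the measured TCP pose, the force, the opening and the grip force at its end, in the units of the state.
- get_state(): the state, without advancing time (a new reading comes with each control period).
- optics.get_image(name): name is "side" or "top"; returns a dict with "pixels" (384x512x3 uint8, blue, green, red), "K" (3x3 intrinsics, pixels), "rvec" (rotation vector, rad) and "tvec" (3), from world to camera coordinates, as OpenCV has them. Camera axes: x right, y down, z forward; pixel columns grow to the right and rows downward; lengths in m; the calibration is good to about 2 mm. A picture is of the moment at which its call begins. There is no depth.
- sign_off(): hands the job in; it is judged then, once.
The state is a dict: "clock": time; "qpos": joint angles; "qd": joint speeds; "effort": joint torques, N m; "position": TCP position; "ee_rot": TCP orientation; "contact_force": force on the tool from outside, world axes, zero at the start; "moment": the same for the moment, N m; "width": finger opening in m; "gripper_force": force on a finger pad.
Only numpy, scipy, OpenCV 4.12 (cv2) and the standard library are available. Lean on these libraries where they do the work, as an engineer would, in place of code of your own. Each camera call takes 0.05 s, during which the arm holds its last target. There are 200 camera calls.

## Working session

There is one attempt and no reset: what is moved stays moved. The work goes in short steps, Python scripts to look and compute and a tool call to move; the robot and the scene stay as the last step left them, time stands still between calls to the robot, and variables do not carry over. Pictures are saved under pics/ and viewed, at most 10 in all, crops included, and the job is handed in when it is done.

Besides the shell and the picture viewer there is one more tool, called after ">>>" as name(argument=value, ...) on one line, values as JSON. send_rows: Moves the arm, as the interface text tells. Its arguments: {"type":"object","properties":{"increments":{"type":"array"},"newtons":{"type":"number"}},"required":["increments"]}

```bash
mkdir -p pics; cat > h.py <<'E'
import numpy as np, cv2
from rig import get_state, optics, sign_off
def grab(n,f=None):
    d=optics.get_image(n)
    if f: cv2.imwrite('pics/'+f,d['pixels'])
    return d
def ray(d,uv):
    R=cv2.Rodrigues(np.array(d['rvec'],float))[0];t=np.array(d['tvec'],float).ravel()
    c=-R.T@t; v=R.T@np.linalg.inv(np.array(d['K']))@np.array([uv[0],uv[1],1.]); return c,v
def atz(d,uv,z):
    c,v=ray(d,uv); return c+v*(z-c[2])/v[2]
def proj(d,p):
    return cv2.projectPoints(np.array(p,float).reshape(-1,1,3),np.array(d['rvec'],float),np.array(d['tvec'],float),np.array(d['K'],float),None)[0].reshape(-1,2)
E
python3 - <<'E'
from h import *
for n in('top','side'):
    d=grab(n,n+'1.png'); print(n,ray(d,(256,192)))
    h=cv2.cvtColor(d['pixels'],cv2.COLOR_BGR2HSV)
    for nm,lo,hi in(('red',(0,120,60),(8,255,255)),('red2',(172,120,60),(180,255,255)),('green',(45,100,50),(80,255,255)),('yellow',(22,120,80),(35,255,255)),('blue',(100,120,50),(125,255,255))):
        k=cv2.connectedComponentsWithStats(cv2.inRange(h,lo,hi))
        for s,c in zip(k[2][1:],k[3][1:]):
            if s[4]>25: print(nm,s,c.round(1))
print(get_state())
E
```

```text
top (array([0.52196546, 0.03465696, 0.8947597 ]), array([ 0.12859019,  0.00735836, -0.99171194]))
red [322 140   8  10  68] [325.7 144.4]
red [353 142   9  10  69] [357.3 146.5]
red [321 156   9   8  53] [324.9 159.5]
red [353 158   8   8  51] [356.5 161.8]
red [342 230  17  15 107] [349.1 237.4]
green [272 219  11  20 143] [277.3 228.3]
yellow [292 217  11  19 160] [297.3 225.7]
blue [307 141   7   7  42] [310.  144.1]
blue [338 143   8   8  48] [341.5 146.2]
blue [306 155   7   8  41] [309.1 158.5]
blue [337 157   8   8  47] [340.6 160.7]
blue [164 169  15  14 162] [170.8 175.7]
blue [312 214  11  19 147] [317.1 223.1]
blue [106 250  14  41 210] [110.1 270.9]
side (array([ 0.16919983, -0.53537825,  0.52041711]), array([ 0.55417538,  0.65263308, -0.51713944]))
red [ 24  27  55  18 796] [51.1 35.9]
red [323 194   9  11  86] [326.6 199. ]
red [312 197   9  13  87] [315.6 203.3]
red [335 209  22  17 202] [344.9 216.6]
red [257 214  19  28 377] [266.1 228.8]
green [178 198  21  26 353] [187.7 210.8]
green [226 225  13   9  72] [232.4 229. ]
yellow [  29   42   60   65 2886] [59.4 74.3]

[... 363 characters left out ...]
] [326.7 211.5]
{'clock': 0.1, 'qpos': array([ 1.06800941e+00,  2.76516173e-01,  1.50599584e+00,  1.38288156e-05,
        1.36066801e+00, -1.20992812e-01]), 'qd': array([-0.00133219, -0.00063364, -0.00529241, -0.00059643,  0.0004134 ,
        0.00077976]), 'effort': array([ 1.70225670e-03, -4.17702377e+01, -2.46405047e+01, -1.50732321e-04,
        5.87253337e-03, -5.56814098e-05]), 'position': array([0.21398302, 0.53314565, 0.19183939]), 'ee_rot': array([-2.49983333e-04,  1.89741088e-01,  9.81833840e-01, -7.53318796e-04]), 'contact_force': array([0.88130976, 0.096652  , 0.2381326 ]), 'moment': array([-0.03656798,  0.0009402 ,  0.00299832]), 'gripper_force': 0.0, 'width': 0.08535143251957777}
```

View pics/top1.png

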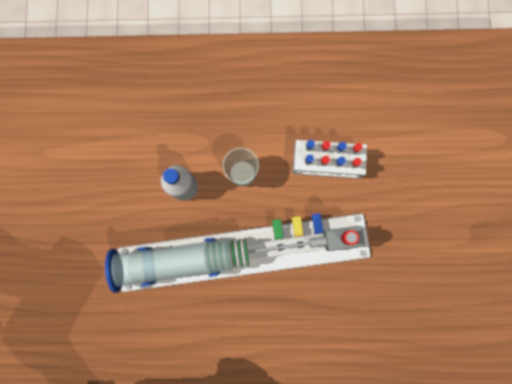

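View pics/side1.png

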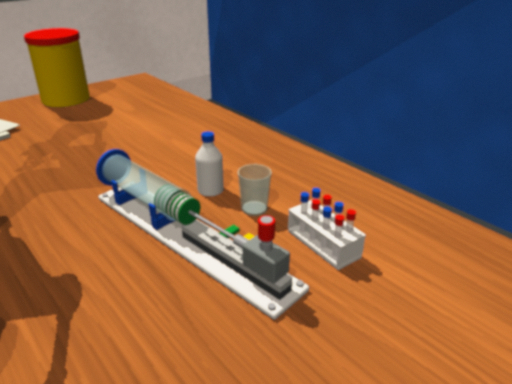

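The top view shows the knob at (349,237). The clips run blue (317,223), yellow (297,226), green (277,228), so green is the 120 mm hole. The rack, beaker and bottle are above the jig in the image, on the −y side.

```bash
cat > m.py <<'E'
from h import *
def triang(a,ua,b,ub):
    A=[];B=[]
    for d,u in((a,ua),(b,ub)):
        c,v=ray(d,u);v/=np.linalg.norm(v);P=np.eye(3)-np.outer(v,v);A.append(P);B.append(P@c)
    return np.linalg.lstsq(np.vstack(A),np.hstack(B),rcond=None)[0]
def redmask(d,c,r):
    h=cv2.cvtColor(d['pixels'],cv2.COLOR_BGR2HSV)
    m=cv2.inRange(h,(0,90,50),(10,255,255))|cv2.inRange(h,(170,90,50),(180,255,255))
    w=np.zeros_like(m);cv2.circle(w,c,r,255,-1);m&=w
    ys,xs=np.nonzero(m);x,y,wd,ht=cv2.boundingRect(m)
    return np.array([xs.mean(),ys.mean()]),(x,y,wd,ht)
E
python3 - <<'E'
from m import *
t=grab('top');s=grab('side')
ct,bt=redmask(t,(349,237),20);cs,bs=redmask(s,(266,229),25);print(ct,bt,cs,bs)
k=triang(t,(bt[0]+bt[2]/2-.5,bt[1]+bt[3]/2-.5),s,(266.1,228.4));print('knob tri',k)
print('knob plane',atz(t,(349.5,237.2),.131), 'side',atz(s,(266.1,228.8),.121))
cl=[atz(t,u,.039) for u in((317.1,223.1),(297.3,225.7),(277.3,228.3))]
for c in cl:print(c)
d=cl[2]-cl[0];print('dist',np.linalg.norm(d)); yaw=np.arctan2(d[1],d[0]);print('yaw',np.degrees(yaw))
ends=[atz(t,(110,271),.05),atz(t,(350,237.5),.1)]
for u in((366,142),(366,178),(294,175),(296,140)):print('rack',atz(t,u,.094)[:2])
print('beaker',atz(t,(241,160),.09)[:2],'bottle',atz(t,(171,176),.14)[:2])
# silhouette prediction for a knob at k: full cylinder points
for c0 in (k[:2],atz(t,(349.5,237.2),.131)[:2]):
    a=np.linspace(0,2*np.pi,40);P=[(c0[0]+.0135*np.cos(x),c0[1]+.0135*np.sin(x),z) for z in(.105,.137) for x in a]
    for dd in(t,s):
        p=proj(dd,P);print(p.min(0),p.max(0))
E
```

```text
[349.38666667 237.24      ] (341, 230, 19, 15) [266.05594406 228.27272727] (256, 214, 21, 29)
knob tri [ 0.53891265 -0.12516877  0.12242365]
knob plane [ 0.5388519 -0.1228625  0.131    ] side [ 0.53900098 -0.12422252  0.121     ]
[ 0.56933677 -0.0790902   0.039     ]
[ 0.56465829 -0.03987654  0.039     ]
[ 5.59983887e-01 -2.63738685e-04  3.90000000e-02]
dist 0.07937939158921112
yaw 96.76659709968123
rack [ 0.71845357 -0.16859451]
rack [ 0.64953501 -0.16556718]
rack [ 0.65707079 -0.03117113]
rack [ 0.72433855 -0.03650661]
beaker [0.68801551 0.06841199] bottle [0.65050651 0.19115549]
[340.37911911 229.29470155] [359.32455829 244.9757721 ]
[257.54637066 215.43924511] [275.59341124 242.92622852]
[339.10624986 229.34479418] [357.99639859 245.02345243]
[256.55225675 214.80313654] [274.53199681 242.22201515]
```

>>> send_rows(increments=[{"gripper":-1,"linear":[0.01,-0.02,0.0],"delta_rot":[0,0,0.03]},{"gripper":-1,"linear":[0.03,-0.06,0.0],"delta_rot":[0,0,0.07]},{"gripper":-1,"linear":[0.05,-0.1,0.0],"delta_rot":[0,0,0.12]},{"gripper":-1,"linear":[0.07,-0.14,0.0],"delta_rot":[0,0,0.17]},{"gripper":-1,"linear":[0.09,-0.18,0.0],"delta_rot":[0,0,0.22]},{"gripper":-1,"linear":[0.11,-0.22,0.0],"delta_rot":[0,0,0.27]},{"gripper":-1,"linear":[0.13,-0.26,0.0],"delta_rot":[0,0,0.32]},{"gripper":-1,"linear":[0.15,-0.3,0.0],"delta_rot":[0,0,0.37]}])

```text
clock: 1.0
position: [0.3646, 0.232, 0.1927]
ee_rot: [0.0, 0.005, 1.0, 0.0]
contact_force: [1.8, -0.5, -0.1]
width: 0.0856
gripper_force: 0.0
```

>>> send_rows(increments=[{"gripper":-1,"linear":[0.02,-0.04,0.0],"delta_rot":[0,0,0.04]},{"gripper":-1,"linear":[0.04,-0.08,0.0],"delta_rot":[0,0,0.08]},{"gripper":-1,"linear":[0.06,-0.12,0.0],"delta_rot":[0,0,0.13]},{"gripper":-1,"linear":[0.08,-0.16,0.0],"delta_rot":[0,0,0.13]},{"gripper":-1,"linear":[0.1,-0.2,0.0],"delta_rot":[0,0,0.13]},{"gripper":-1,"linear":[0.12,-0.24,0.0],"delta_rot":[0,0,0.13]},{"gripper":-1,"linear":[0.14,-0.28,0.0],"delta_rot":[0,0,0.13]},{"gripper":-1,"linear":[0.16,-0.32,0.0],"delta_rot":[0,0,0.13]}])

```text
clock: 1.8
position: [0.5247, -0.0882, 0.1925]
ee_rot: [-0.0, -0.059, 0.998, 0.0]
contact_force: [1.7, 0.1, 0.7]
width: 0.0854
gripper_force: 0.0
```

>>> send_rows(increments=[{"gripper":-1,"linear":[0.01,-0.025,0.0],"delta_rot":[0,0,0]},{"gripper":-1,"linear":[0.015,-0.037,0.0],"delta_rot":[0,0,0]},{"gripper":-1,"linear":[0.015,-0.037,0.0],"delta_rot":[0,0,0]},{"gripper":-1,"linear":[0.015,-0.037,0.0],"delta_rot":[0,0,0]}])

```text
clock: 2.2
position: [0.5385, -0.1221, 0.1924]
ee_rot: [-0.001, -0.059, 0.998, 0.001]
contact_force: [-0.2, 1.2, -0.9]
width: 0.0856
gripper_force: 0.0
```

>>> send_rows(increments=[{"gripper":-1,"linear":[0.0,-0.001,-0.02],"delta_rot":[0,0,0]},{"gripper":-1,"linear":[0.0,-0.001,-0.04],"delta_rot":[0,0,0]},{"gripper":-1,"linear":[0.0,-0.001,-0.06],"delta_rot":[0,0,0]},{"gripper":-1,"linear":[0.0,-0.001,-0.075],"delta_rot":[0,0,0]},{"gripper":-1,"linear":[0.0,-0.001,-0.087],"delta_rot":[0,0,0]},{"gripper":-1,"linear":[0.0,-0.001,-0.087],"delta_rot":[0,0,0]}])

```text
clock: 2.8
position: [0.5376, -0.1225, 0.1043]
ee_rot: [-0.002, -0.06, 0.998, 0.001]
contact_force: [-0.8, 0.2, -0.8]
width: 0.0855
gripper_force: 0.0
```

```bash
python3 - <<'E'
from h import *
d=grab('side');cv2.imwrite('pics/s2.png',cv2.resize(d['pixels'][140:330,180:350],None,fx=3,fy=3))
s=get_state();print(s['position'],s['contact_force'],s['clock'])
E
```

```text
[ 0.53858642 -0.12310119  0.10539824] [-0.03810369 -0.35885662 -0.19932585] 2.85
```

View pics/s2.png

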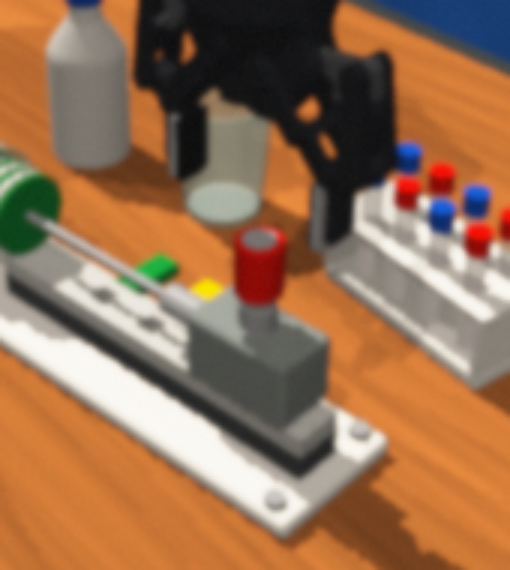

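The side crop shows the knob at (260,265). The pad tips are at (190,175) and (325,245), higher or farther away than I expected, so I'll check against projections before closing.

```bash
python3 - <<'E'
from h import *
u=np.array([-.118,.993,0]);ims=[]
for n,o,f in(('side',(180,140),3),('top',(290,180),4)):
    d=grab(n);p=get_state()['position']
    im=d['pixels'][o[1]:o[1]+130,o[0]:o[0]+130].copy() ;im=cv2.resize(im,None,fx=f,fy=f)
    for z,c in((0,(0,255,0)),(.013,(255,255,0)),(.05,(255,0,255))):
        for k in(-.0427,0,.0427):
            q=(proj(d,p+u*k+[0,0,z])[0]-o)*f; cv2.drawMarker(im,tuple(int(v) for v in q),c,0,10,1)
    ims.append(cv2.resize(im,(400,400)))
cv2.imwrite('pics/c3.png',np.hstack(ims))
E
```

```text
(no output)
```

View pics/c3.png

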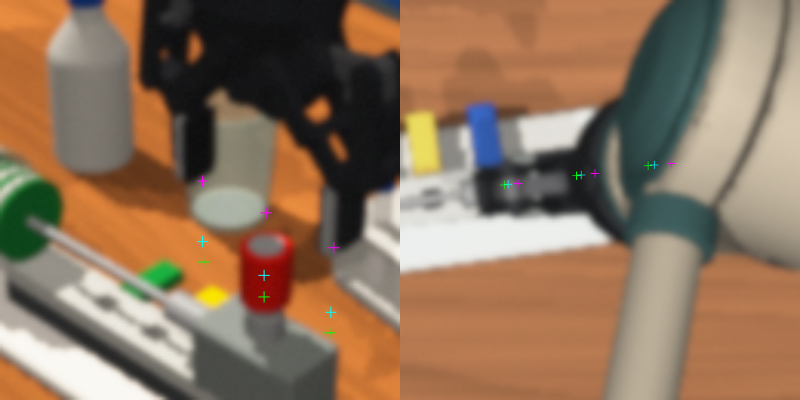

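>>> send_rows(increments=[{"gripper":0,"linear":[0,0,0],"delta_rot":[0,0,0]},{"gripper":0,"linear":[0,0,0],"delta_rot":[0,0,0]},{"gripper":0,"linear":[0,0,0],"delta_rot":[0,0,0]},{"gripper":0,"linear":[0,0,0],"delta_rot":[0,0,0]}], newtons=25)

```text
clock: 3.35
position: [0.5394, -0.1245, 0.1058]
ee_rot: [0.0, -0.059, 0.998, -0.0]
contact_force: [-1.2, 0.4, -0.3]
width: 0.0425
gripper_force: 0.0
```

```bash
python3 - <<'E'
from h import *
u=np.array([-.118,.993,0]);o=(180,140);f=3
d=grab('side');s=get_state();p=s['position'];print(p,s['width'],s['contact_force'],s['clock'])
im=cv2.resize(d['pixels'][140:290,180:330],None,fx=f,fy=f)
for z,c in((0,(0,255,0)),(.006,(255,255,0)),(.05,(255,0,255))):
    for k in(-.5,0,.5):
        q=(proj(d,p+u*k*s['width']+[0,0,z])[0]-o)*f; cv2.drawMarker(im,tuple(int(v) for v in q),c,0,10,1)
cv2.imwrite('pics/c4.png',im)
E
```

```text
[ 0.53936816 -0.1244873   0.10580487] 0.04235203464584251 [ 0.07617372 -0.1159194   0.29224137] 3.4
```

View pics/c4.png

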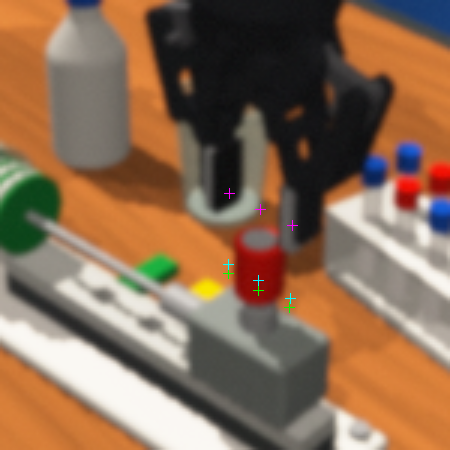

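The pad tips read about 35 mm higher in the image than the reported TCP. I'll close lightly here, which is harmless either way, to see whether the knob is between the pads.

>>> send_rows(increments=[{"gripper":0.6,"linear":[0,0,0],"delta_rot":[0,0,0]},{"gripper":0.6,"linear":[0,0,0],"delta_rot":[0,0,0]},{"gripper":0.6,"linear":[0,0,0],"delta_rot":[0,0,0]},{"gripper":0.6,"linear":[0,0,0],"delta_rot":[0,0,0]}], newtons=25)

```text
clock: 3.8
position: [0.5392, -0.1244, 0.1056]
ee_rot: [-0.0, -0.059, 0.998, 0.0]
contact_force: [-0.8, -0.3, -1.6]
width: 0.0167
gripper_force: 0.0
```

It closed past 27 mm without contact, so the pictures are right: the fingers sit about 35 mm higher than reported. I'll reopen, go down in steps and watch the force.

>>> send_rows(increments=[{"gripper":-0.6,"linear":[0,0,0],"delta_rot":[0,0,0]},{"gripper":-0.6,"linear":[0,0,0],"delta_rot":[0,0,0]},{"gripper":-0.6,"linear":[0,0,0],"delta_rot":[0,0,0]},{"gripper":-0.6,"linear":[0,0,0],"delta_rot":[0,0,0]},{"gripper":-0.6,"linear":[0,0.001,-0.006],"delta_rot":[0,0,0]},{"gripper":-0.6,"linear":[0,0.001,-0.012],"delta_rot":[0,0,0]},{"gripper":-0.6,"linear":[0,0.001,-0.018],"delta_rot":[0,0,0]},{"gripper":-0.6,"linear":[0,0.001,-0.018],"delta_rot":[0,0,0]}])

```text
clock: 4.6
position: [0.5383, -0.123, 0.0863]
ee_rot: [-0.001, -0.059, 0.998, 0.001]
contact_force: [-1.0, -0.3, 0.1]
width: 0.0682
gripper_force: 0.0
```

>>> send_rows(increments=[{"gripper":-0.6,"linear":[0,0,-0.004],"delta_rot":[0,0,0]},{"gripper":-0.6,"linear":[0,0,-0.008],"delta_rot":[0,0,0]},{"gripper":-0.6,"linear":[0,0,-0.012],"delta_rot":[0,0,0]},{"gripper":-0.6,"linear":[0,0,-0.012],"delta_rot":[0,0,0]}])

```text
clock: 5.0
position: [0.5387, -0.1232, 0.075]
ee_rot: [-0.001, -0.059, 0.998, 0.0]
contact_force: [-0.7, 0.2, 0.4]
width: 0.0684
gripper_force: 0.0
```

```bash
python3 - <<'E'
from h import *
u=np.array([-.118,.993,0]);o=(180,140);f=4
d=grab('side');s=get_state();p=s['position'];print(p,s['width'],s['contact_force'],s['clock'])
im=cv2.resize(d['pixels'][140:290,180:330],None,fx=f,fy=f)
for z,c in((.035,(0,255,0)),(.043,(255,255,0))):
    for k in(-.5,0,.5):
        q=(proj(d,p+u*k*s['width']+[0,0,z])[0]-o)*f; cv2.drawMarker(im,tuple(int(v) for v in q),c,0,10,1)
cv2.imwrite('pics/c5.png',im)
E
```

```text
[ 0.53900086 -0.1232974   0.07527584] 0.06852717958290457 [0.35983069 0.07845934 0.36837836] 5.05
```

View pics/c5.png

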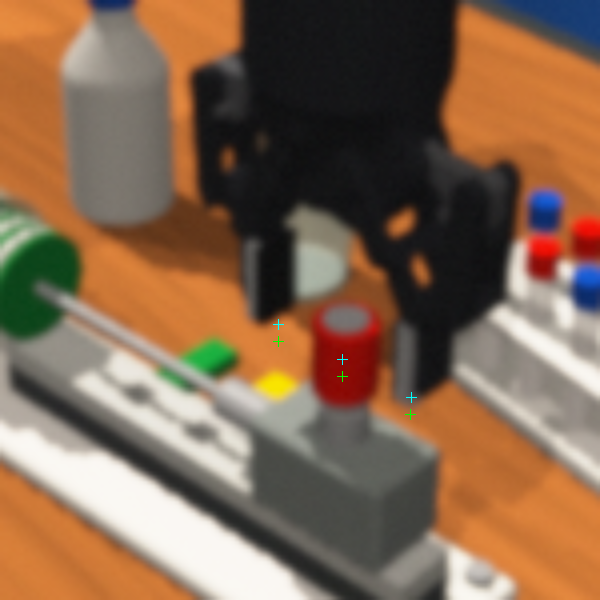

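The pads now straddle the knob, tips at about (270,318) and (425,397) with the knob at (346,355). Next is 6 mm further down, then close.

>>> send_rows(increments=[{"gripper":-0.6,"linear":[0,0,-0.004],"delta_rot":[0,0,0]},{"gripper":-0.6,"linear":[0,0,-0.006],"delta_rot":[0,0,0]},{"gripper":0,"linear":[0,0,-0.006],"delta_rot":[0,0,0]},{"gripper":0.3,"linear":[0,0,-0.006],"delta_rot":[0,0,0]},{"gripper":0.6,"linear":[0,0,-0.006],"delta_rot":[0,0,0]},{"gripper":1,"linear":[0,0,-0.006],"delta_rot":[0,0,0]},{"gripper":1,"linear":[0,0,-0.006],"delta_rot":[0,0,0]},{"gripper":1,"linear":[0,0,-0.006],"delta_rot":[0,0,0]}], newtons=50)

```text
clock: 5.85
position: [0.5394, -0.1235, 0.07]
ee_rot: [0.0, -0.059, 0.998, -0.0]
contact_force: [-1.6, -0.2, 3.1]
width: 0.0253
gripper_force: 49.0
```

>>> send_rows(increments=[{"gripper":1,"linear":[0,0,0.003],"delta_rot":[0,0,0]},{"gripper":1,"linear":[0,0,0.006],"delta_rot":[0,0,0]},{"gripper":1,"linear":[0,0,0.009],"delta_rot":[0,0,0]},{"gripper":1,"linear":[0,0,0.012],"delta_rot":[0,0,0]},{"gripper":1,"linear":[0,0,0.012],"delta_rot":[0,0,0]},{"gripper":1,"linear":[0,0,0.012],"delta_rot":[0,0,0]}], newtons=60)

```text
clock: 6.45
position: [0.5392, -0.1234, 0.0813]
ee_rot: [-0.0, -0.059, 0.998, 0.0]
contact_force: [1.0, -1.5, -8.5]
width: 0.0255
gripper_force: 59.4
```

```bash
python3 - <<'E'
from h import *
o=(180,140);f=4
d=grab('side');s=get_state();print(s['position'],s['width'],s['contact_force'],s['clock'])
im=cv2.resize(d['pixels'][140:290,180:330],None,fx=f,fy=f)
cv2.imwrite('pics/c6.png',im)
E
```

```text
[ 0.5392489  -0.12339317  0.08136612] 0.02521392910170379 [ 2.7013369  -1.7836166  -8.42586518] 6.5
```

View pics/c6.png

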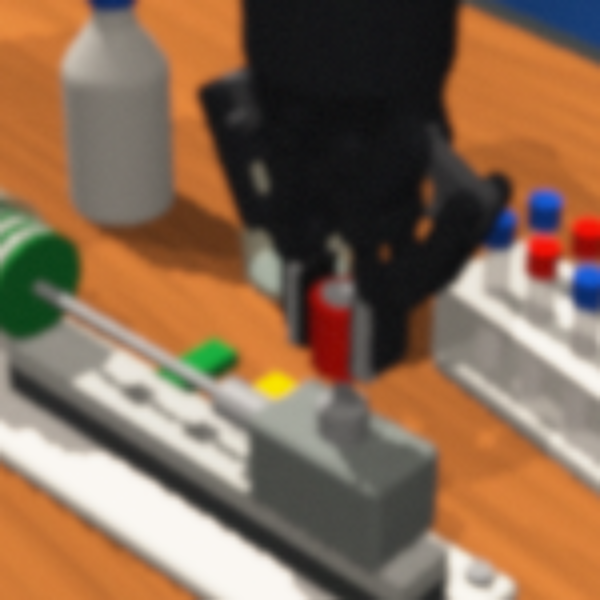

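The knob is gripped at (335,320) with the plunger shaft showing below it, and the −8.4 N load matches the spring with the plunger nearly up. First push next.

>>> send_rows(increments=[{"gripper":1,"linear":[-0.0012,0.01,0],"delta_rot":[0,0,0]},{"gripper":1,"linear":[-0.0035,0.03,0],"delta_rot":[0,0,0]},{"gripper":1,"linear":[-0.006,0.05,0],"delta_rot":[0,0,0]},{"gripper":1,"linear":[-0.0083,0.07,0],"delta_rot":[0,0,0]},{"gripper":1,"linear":[-0.0107,0.09,0],"delta_rot":[0,0,0]},{"gripper":1,"linear":[-0.013,0.11,0],"delta_rot":[0,0,0]},{"gripper":1,"linear":[-0.0154,0.13,0],"delta_rot":[0,0,0]},{"gripper":1,"linear":[-0.016,0.135,0],"delta_rot":[0,0,0]}])

```text
clock: 7.3
position: [0.5218, 0.0135, 0.0813]
ee_rot: [-0.001, -0.06, 0.998, 0.0]
contact_force: [0.6, -2.7, -8.8]
width: 0.0254
gripper_force: 59.8
```

>>> send_rows(increments=[{"gripper":1,"linear":[-0.0005,0.004,0],"delta_rot":[0,0,0]},{"gripper":1,"linear":[-0.001,0.008,0],"delta_rot":[0,0,0]},{"gripper":1,"linear":[-0.0014,0.012,0],"delta_rot":[0,0,0]},{"gripper":1,"linear":[-0.0017,0.014,0],"delta_rot":[0,0,0]},{"gripper":1,"linear":[-0.0017,0.014,0],"delta_rot":[0,0,0]}])

```text
clock: 7.8
position: [0.5203, 0.0256, 0.0812]
ee_rot: [-0.001, -0.059, 0.998, 0.0]
contact_force: [-2.4, -2.5, -8.6]
width: 0.0252
gripper_force: 59.8
```

>>> send_rows(increments=[{"gripper":1,"linear":[-0.0001,0.001,0],"delta_rot":[0,0,0]},{"gripper":1,"linear":[-0.0002,0.002,0],"delta_rot":[0,0,0]},{"gripper":1,"linear":[-0.0002,0.002,0],"delta_rot":[0,0,0]}])

```text
clock: 8.1
position: [0.5204, 0.0257, 0.0814]
ee_rot: [-0.001, -0.059, 0.998, -0.001]
contact_force: [-3.5, -7.0, -7.9]
width: 0.0253
gripper_force: 59.9
```

It's on the stop: travel 0.150 and the force has risen to −7 N. Now drawing back.

>>> send_rows(increments=[{"gripper":1,"linear":[0.0015,-0.013,0],"delta_rot":[0,0,0]},{"gripper":1,"linear":[0.0039,-0.033,0],"delta_rot":[0,0,0]},{"gripper":1,"linear":[0.0063,-0.053,0],"delta_rot":[0,0,0]},{"gripper":1,"linear":[0.0087,-0.073,0],"delta_rot":[0,0,0]},{"gripper":1,"linear":[0.011,-0.093,0],"delta_rot":[0,0,0]},{"gripper":1,"linear":[0.0134,-0.113,0],"delta_rot":[0,0,0]},{"gripper":1,"linear":[0.0158,-0.133,0],"delta_rot":[0,0,0]},{"gripper":1,"linear":[0.0172,-0.145,0],"delta_rot":[0,0,0]}])

```text
clock: 8.9
position: [0.5388, -0.1184, 0.0814]
ee_rot: [0.0, -0.058, 0.998, 0.001]
contact_force: [-1.4, 1.7, -8.1]
width: 0.025
gripper_force: 60.0
```

>>> send_rows(increments=[{"gripper":1,"linear":[0.0005,-0.004,0],"delta_rot":[0,0,0]},{"gripper":1,"linear":[0.0008,-0.007,0],"delta_rot":[0,0,0]},{"gripper":1,"linear":[0.0008,-0.007,0],"delta_rot":[0,0,0]},{"gripper":1,"linear":[0.0008,-0.007,0],"delta_rot":[0,0,0]}])

```text
clock: 9.3
position: [0.5395, -0.1246, 0.0818]
ee_rot: [0.0, -0.059, 0.998, -0.001]
contact_force: [-1.6, -1.3, -9.2]
width: 0.0252
gripper_force: 60.1
```

>>> send_rows(increments=[{"gripper":1,"linear":[-0.0012,0.01,0],"delta_rot":[0,0,0]},{"gripper":1,"linear":[-0.0035,0.03,0],"delta_rot":[0,0,0]},{"gripper":1,"linear":[-0.006,0.05,0],"delta_rot":[0,0,0]},{"gripper":1,"linear":[-0.0083,0.07,0],"delta_rot":[0,0,0]},{"gripper":1,"linear":[-0.0107,0.09,0],"delta_rot":[0,0,0]},{"gripper":1,"linear":[-0.013,0.11,0],"delta_rot":[0,0,0]},{"gripper":1,"linear":[-0.0154,0.13,0],"delta_rot":[0,0,0]},{"gripper":1,"linear":[-0.0166,0.14,0],"delta_rot":[0,0,0]}])

```text
clock: 10.1
position: [0.5215, 0.0172, 0.0817]
ee_rot: [-0.001, -0.06, 0.998, -0.0]
contact_force: [-4.2, -2.0, -9.3]
width: 0.0253
gripper_force: 60.2
```

>>> send_rows(increments=[{"gripper":1,"linear":[-0.0005,0.004,0],"delta_rot":[0,0,0]},{"gripper":1,"linear":[-0.001,0.008,0],"delta_rot":[0,0,0]},{"gripper":1,"linear":[-0.0014,0.011,0],"delta_rot":[0,0,0]},{"gripper":1,"linear":[-0.0014,0.0125,0],"delta_rot":[0,0,0]},{"gripper":1,"linear":[-0.0014,0.0125,0],"delta_rot":[0,0,0]}])

```text
clock: 10.6
position: [0.5204, 0.0257, 0.0813]
ee_rot: [-0.001, -0.059, 0.998, -0.002]
contact_force: [-4.5, -7.2, -7.8]
width: 0.0255
gripper_force: 60.2
```

Second push is on the stop too. Now back to the 120 mm hole: target y ≈ −0.0042.

>>> send_rows(increments=[{"gripper":1,"linear":[0.001,-0.008,0],"delta_rot":[0,0,0]},{"gripper":1,"linear":[0.002,-0.018,0],"delta_rot":[0,0,0]},{"gripper":1,"linear":[0.0033,-0.028,0],"delta_rot":[0,0,0]},{"gripper":1,"linear":[0.0037,-0.0315,0],"delta_rot":[0,0,0]},{"gripper":1,"linear":[0.0037,-0.0315,0],"delta_rot":[0,0,0]},{"gripper":1,"linear":[0.0037,-0.0315,0],"delta_rot":[0,0,0]}])

```text
clock: 11.2
position: [0.5242, -0.0042, 0.0813]
ee_rot: [-0.001, -0.059, 0.998, -0.0]
contact_force: [-5.0, -2.4, -9.8]
width: 0.0251
gripper_force: 60.3
```

>>> send_rows(increments=[{"gripper":1,"linear":[0,0,-0.003],"delta_rot":[0,0,0]},{"gripper":1,"linear":[0,0,-0.005],"delta_rot":[0,0,0]},{"gripper":1,"linear":[0,0,-0.007],"delta_rot":[0,0,0]},{"gripper":1,"linear":[0,0,-0.009],"delta_rot":[0,0,0]},{"gripper":1,"linear":[0,0,-0.011],"delta_rot":[0,0,0]},{"gripper":1,"linear":[0,0,-0.012],"delta_rot":[0,0,0]},{"gripper":1,"linear":[0,0,-0.012],"delta_rot":[0,0,0]}])

```text
clock: 11.9
position: [0.5243, -0.0042, 0.0701]
ee_rot: [-0.001, -0.059, 0.998, -0.0]
contact_force: [-6.1, -2.5, -3.9]
width: 0.0246
gripper_force: 61.0
```

>>> send_rows(increments=[{"gripper":1,"linear":[0,0,-0.0005],"delta_rot":[0,0,0]},{"gripper":1,"linear":[0,0,-0.001],"delta_rot":[0,0,0]},{"gripper":1,"linear":[0,0,-0.0015],"delta_rot":[0,0,0]},{"gripper":1,"linear":[0,0,-0.0015],"delta_rot":[0,0,0]},{"gripper":1,"linear":[0,0,-0.0015],"delta_rot":[0,0,0]}])

```text
clock: 12.4
position: [0.5244, -0.0042, 0.07]
ee_rot: [-0.0, -0.059, 0.998, -0.0]
contact_force: [-8.5, -2.2, 4.9]
width: 0.0253
gripper_force: 61.8
```

```bash
python3 - <<'E'
from h import *
s=get_state();print(s['position'],s['width'],s['contact_force'],s['clock'])
d=grab('side');cv2.imwrite('pics/c7.png',cv2.resize(d['pixels'][110:310,120:380],None,fx=3,fy=3))
E
```

```text
[ 0.52442312 -0.00419027  0.07000487] 0.02525187372101181 [-8.5377659  -2.20546066  4.8995239 ] 12.4
```

View pics/c7.png

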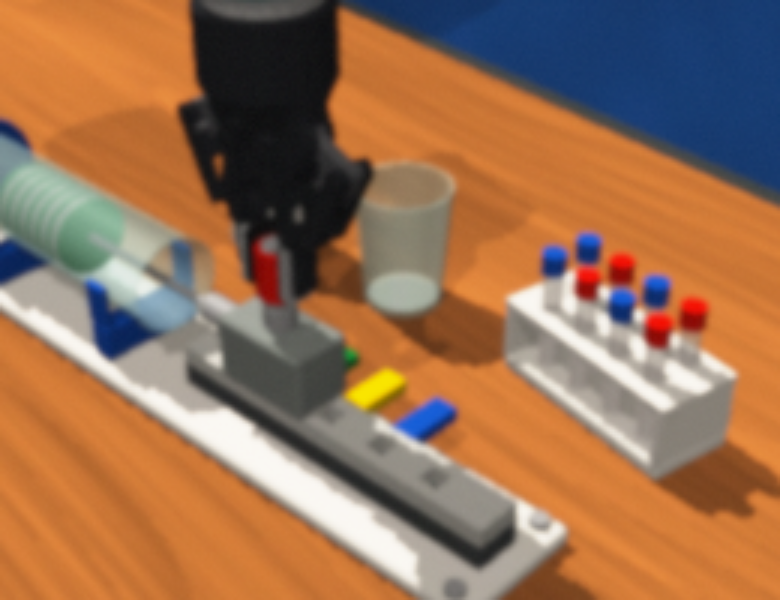

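The slide is at the green clip, with three free holes visible behind it at about (325,410), (380,440) and (435,475) and the knob seated at (268,270). z is back to its pin-home value of 0.070 against a firm stop. The rack and beaker look undisturbed, so I'll hand in.

```bash
python3 -c "from rig import sign_off; print(sign_off())"
```

```text
the job is handed in; nothing more can be done
None
```

The job is handed in: the brush went fully in, back to the start and fully in again, and the pin is now home in the green-clip hole (120 mm) with the knob still gripped; the rack, beaker and bottle were never touched.

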